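Slide the spoon holder into its counter guide

TASK

Put the slide-in spoon holder (the square steel cup standing on a neck with an oblong foot plate) back into the steel guide on the counter: bring its foot in through the guide's open, flared end, under the two lips, and slide it along until it is fully home at the end stop. Leave it standing there upright with the foot flat on the counter, and do not disturb the similar square cup on the round disc.

Things in the scene. Friction and masses are not known exactly. Their poses are not given: they have to be found in the camera images.
- holder: Slide-in spoon holder, loose, steel, 0.2-0.45 kg, upright. Origin: centre of the foot's underside, x along the foot, z up. Foot 80 (x) x 50 (y) x 8 mm thick; neck 30 (x) x 16 (y) mm up to z=40; then an empty square cup, 44 x 44 mm outside, sides parallel to x and y, 3 mm walls, z=40 to 100 mm. Grip it across two opposite cup sides. Either end of the foot may lead.
- rail: Guide: two steel strips fixed to the counter, x=-85 (open end, facing the robot at yaw 0) to x=+85 mm (end stop, 36 mm high). Origin: on the counter, midway, x along the slide to the stop, z up. Inside width 70 mm. Lips at z=24 to 28 mm leave a 40 mm slot for the neck; the foot, too wide for the slot, slides below them on the bare counter. Side walls flare out before the open end to x=-108 mm.
- rail_home (a point): Point on the counter on the guide's middle line, 40 mm before the end stop (x=+45 mm from its origin; same axes): the holder's origin is here when its foot touches the stop. The open end lies 130 mm back along -x; 70 mm of counter before the flares is free. Tall samovar beyond world x=0.57 m where y is over 0.12 m, tall rack beyond x=0.58 m where y is below -0.17 m: keep clear.
- disc_cup: The other cup, not to be disturbed: the same 44 mm square steel cup but without neck or oblong foot, standing directly on a round disc of 90 mm diameter, 69 mm tall in all, loose. Origin: centre of the disc's underside.

How it is judged (in metres and radians):
On the way:
1. the leading end of the holder's foot is low in the guide's open end, in line with the guide (x of holder in the frame of rail between -0.13 and -0.05 m and y of holder in the frame of rail between -0.018 and 0.018 m and z of holder in the frame of rail below 0.018 m and angle between the x axis of holder and the x axis of rail, either way round below 0.35 rad), for 0.05 s.
At the end, for the whole second after the job is handed in: The holder stands at rest in the guide with its foot under the lips, flat on the counter (within 6 mm) and upright (within 7 degrees), its foot within 15 mm of the end stop, in line with the guide within 15 degrees and 16 mm (x of holder in the frame of rail between 0.03 and 0.05 m and y of holder in the frame of rail between -0.016 and 0.016 m and z of holder in the frame of rail below 0.006 m and angle between the x axis of holder and the x axis of rail, either way round below 0.26 rad and angle between holder's own z axis and vertical below 0.12 rad and linear speed of holder below 0.02 m/s); the robot touches nothing.
It fails at once if the cup on the round disc is shifted by more than 30 mm or knocked over (distance of disc_cup from where it was at the start of the episode above 0.03 m or angle between disc_cup's own z axis and vertical above 0.5 rad).
It also fails if it takes over 45 s, if anything falls off the work surface, if the arm or the gripper's body presses on something with over 40 N, if the wrist force passes 120 N, or if a joint passes its speed limit or range.

ROBOT

A 6-joint arm with a two-finger parallel gripper is mounted at the origin on a cart in front of the work surface, level with it; the furniture and walls round the work are solid. World frame = base frame: x ahead of the robot, y to its left, z up, the work surface at z = 0. Lengths are in m, angles in degrees, forces in N, time in s.
With the tool pointing down it reaches from about 0.375 to 0.9 m from the base axis. Payload 3.1 kg.
Tool frame: the origin (TCP) lies at the very end of the fingers, on their centre line; the grasp point (between the pads) lies 19 mm behind it; z points along the fingers, y is the line along which they close (so a half turn about z gives the same grasp; the last joint's range is limited). The gripper opens to 85 mm and grips with 20 to 120 N. Pads are 22 mm wide; open, the fingers measure 114 mm over their backs; the gripper's body (76 mm by 85 mm) begins 54 mm behind the grasp point. The pads swing forward as they close: fully open they stand 13 mm farther back than shut.
Start: joints at [-80.243, 30.224, 82.088, -0, 67.689, -10.227], TCP at [0.214, -0.587, 0.231] pointing down, gripper open.
Joint ranges: [-176.69, 176.69], [-43.24, 126.21], [12.49, 139.97], [-82, 262], [0, 151.66], [-163.58, 163.58]. Speed limits (degrees/s): [159.86, 159.86, 180, 180, 180, 180].

INTERFACE

Orientations are given as a 3x3 rotation matrix whose columns are the frame's x, y, z axes.
In Python, from cell import ctrl gives the robot as it stands.
- The arm moves only by the tool servo_tool, never from a script. Its arguments are lists of equal length, an entry for each row: "dp": the shift along the world's x, y, z as a fraction of full scale, a list of three; "twist": the turn about the world's z as a fraction of full scale; "gripper": the closure, from -1 (fully open) to 1 (shut). A call has 1 to 8 rows; each row is the pose to reach, as a shift and turn from the pose commanded when the call began, turning the shorter way round; what a row does not reach only later rows make up. Full scale, the value 1, is 0.2 m for a shift and 2 pi rad for a turn. A row lasts 1/8 s, in which the tool goes at most 62.5 mm and 10.7 degrees, less where a joint would pass 70% of its speed; a pose out of reach is approached as far as the arm can. A call with a number of a shift or a turn outside -1 to 1 is refused whole. A call with a gripper value outside its range is refused whole. The fingers move at their own pace and stop on an object; "grip_force" is the grip in N (left out, the last holds). Time passes only in rows, so rows that repeat a pose let the fingers close. It gives the time, the measured TCP pose, the force, the opening and the grip force at its end, in the units of the state.
- ctrl.get_obs(): the state, without advancing time (a new reading comes with each control period).
- ctrl.grab_frame(name): name is "side" or "top"; returns a dict with "frame" (480x640x3 uint8, blue, green, red), "fx", "fy", "cx", "cy" (pixels), "R" (3x3) and "t" (3): a world point X has camera coordinates R X + t. Camera axes: x right, y down, z forward; pixel columns grow to the right and rows downward; lengths in m; the calibration is good to about 2 mm. A picture is of the moment at which its call begins. There is no depth.
- ctrl.job_done(): hands the job in; it is judged then, once.
The state is a dict: "time_s": time; "joint_pos": joint angles; "joint_velocities": joint speeds; "joint_torque": joint torques, N m; "eef_pos": TCP position; "orientation": TCP orientation; "force": force on the tool from outside, world axes, zero at the start; "moment": the same for the moment, N m; "grip_width": finger opening in m; "grasp_force": force on a finger pad.
Only numpy, scipy, OpenCV 4.12 (cv2) and the standard library are available. Lean on these libraries where they do the work, as an engineer would, in place of code of your own. Each camera call takes 0.05 s, during which the arm holds its last target. There are 200 camera calls.

## Working session

There is one attempt and no reset: what is moved stays moved. The work goes in short steps, Python scripts to look and compute and a tool call to move; the robot and the scene stay as the last step left them, time stands still between calls to the robot, and variables do not carry over. Pictures are saved under pics/ and viewed, at most 10 in all, crops included, and the job is handed in when it is done.

Besides the shell and the picture viewer there is one more tool, called by a JSON object that holds its "api" and its "payload". servo_tool: Moves the arm, as the interface text tells. Its arguments: {"type":"object","properties":{"dp":{"type":"array","items":{"type":"array","items":{"type":"number","minimum":-1,"maximum":1}}},"twist":{"type":"array","items":{"type":"number","minimum":-1,"maximum":1}},"gripper":{"type":"array","items":{"type":"number"}},"grip_force":{"type":"number"}},"required":["dp","twist","gripper"]}

```bash
mkdir -p pics
cat > h.py <<'E'
import numpy as np, cv2, pickle
from cell import ctrl
def snap(name, tag):
    f=ctrl.grab_frame(name); f={k:(np.array(v) if k in('R','t','frame') else v) for k,v in f.items()}
    cv2.imwrite(f'pics/{tag}.png',f['frame']); pickle.dump(f,open(f'{tag}.pkl','wb')); return f
def load(tag): return pickle.load(open(f'{tag}.pkl','rb'))
def ray(f,u,v):
    d=f['R'].T@np.array([(u-f['cx'])/f['fx'],(v-f['cy'])/f['fy'],1]); return -f['R'].T@f['t'],d
def plane(f,u,v,z):
    o,d=ray(f,u,v); return o+d*(z-o[2])/d[2]
def proj(f,X):
    c=f['R']@np.asarray(X,float)+f['t']; return np.array([f['fx']*c[0]/c[2]+f['cx'],f['fy']*c[1]/c[2]+f['cy']])
def tri(f,p,g,q):
    o,d=ray(f,*p);a,b=ray(g,*q); s=np.linalg.lstsq(np.c_[d,-b],a-o,rcond=None)[0]
    P,Q=o+d*s[0],a+b*s[1]; return (P+Q)/2,np.linalg.norm(P-Q)
E
python3 - <<'E'
from h import *
for n in('top','side'):
    f=snap(n,n+'0'); print(n,-f['R'].T@f['t'],f['fx'],f['R'].round(2).tolist())
print(ctrl.get_obs())
E
```

```text
top [0.45882309 0.00751577 1.00422017] 458.9886713079206 [[0.0, -1.0, -0.0], [-1.0, -0.0, -0.06], [0.06, 0.0, -1.0]]
side [ 0.42323978 -0.68491644  0.66871523] 505.22506144104926 [[0.98, -0.17, -0.0], [-0.12, -0.66, -0.74], [0.13, 0.73, -0.67]]
{'time_s': 0.1, 'joint_pos': array([-8.02425715e+01,  3.02747442e+01,  8.21484848e+01,  1.76752547e-03,
        6.76894604e+01, -1.02278379e+01]), 'joint_velocities': array([-0.02372567, -0.03522669, -0.18905121,  0.00525799,  0.06441419,
        0.11439688]), 'joint_torque': array([-5.73342040e-04, -4.43305564e+01, -1.78586769e+01, -1.99815636e-04,
        3.88830595e-03, -4.19840291e-06]), 'eef_pos': array([ 0.2135322 , -0.58671462,  0.23042273]), 'orientation': array([[ 9.39784610e-01,  3.41767162e-01, -3.05200918e-04],
       [ 3.41767090e-01, -9.39782677e-01,  1.94318482e-03],
       [ 3.77294226e-04, -1.93048282e-03, -9.99998065e-01]]), 'force': array([-0.10117999,  0.54708125,  0.56998899]), 'moment': array([0.01486047, 0.0132996 , 0.02075001]), 'grasp_force': 0.0, 'grip_width': 0.08511410509061114}
```

View pics/top0.png

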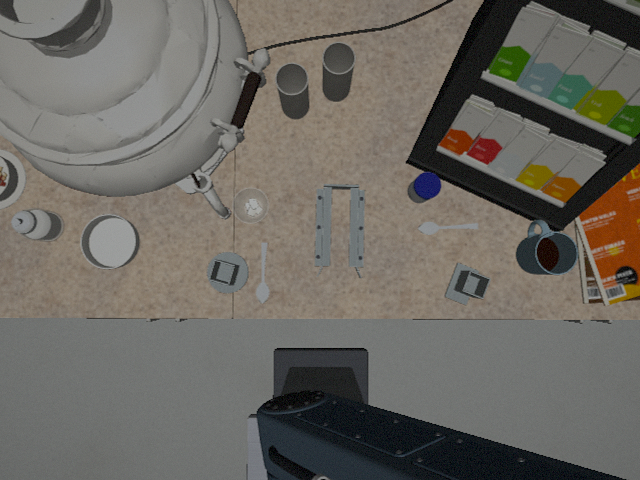

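View pics/side0.png

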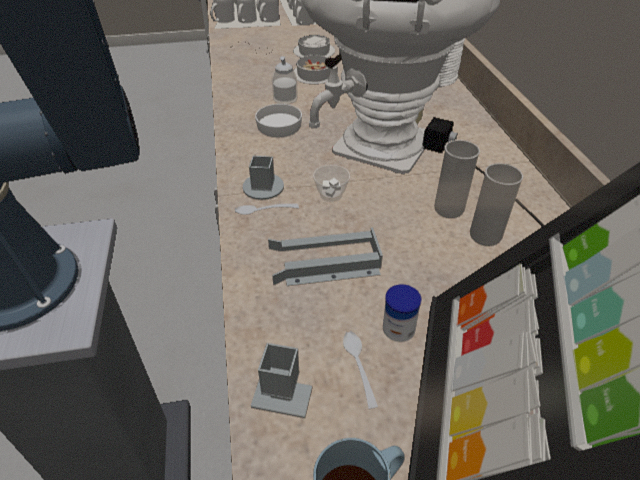

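The top view shows the holder at about (470,285), the guide at (316–365, 185–270) and the disc cup at (228,272). The side view shows the holder at about (280,380) and the guide at (270–382, 232–285). Next I'll enlarge these areas to get corner positions.

Run:
```python
from h import *
t=load('top0')['frame'];s=load('side0')['frame']
def c(im,x,y,w,h,k):
    return cv2.resize(im[y:y+h,x:x+w],None,fx=k,fy=k,interpolation=cv2.INTER_CUBIC)
a=np.vstack([c(t,435,250,65,60,6),c(s,245,335,75,85,1)[:0].reshape(0,0,3) if 0 else np.zeros((0,390,3),np.uint8)])
b=c(s,245,335,75,85,5)
A=np.zeros((430,790,3),np.uint8);A[:360,:390]=a;A[:425,400:775]=b
cv2.imwrite('pics/hold.png',A)
a=c(t,305,175,75,105,5);b=c(s,265,225,125,65,3)
A=np.zeros((525,760,3),np.uint8);A[:525,:375]=a;A[:195,380:755]=b
cv2.imwrite('pics/rail.png',A)
```

```text
(no output)
```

View pics/hold.png

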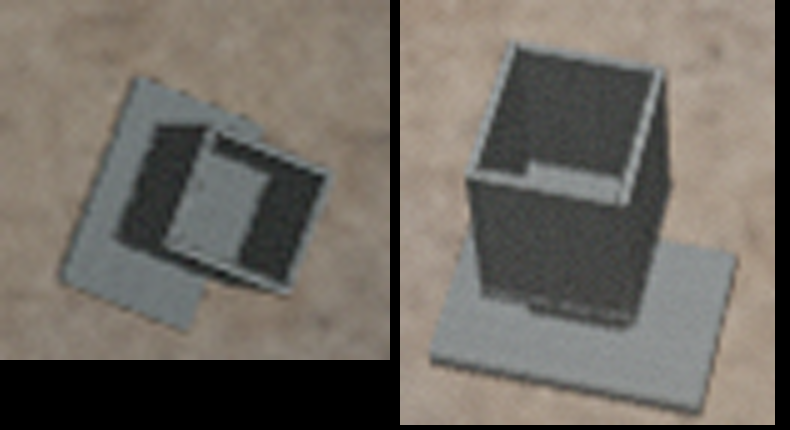

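View pics/rail.png

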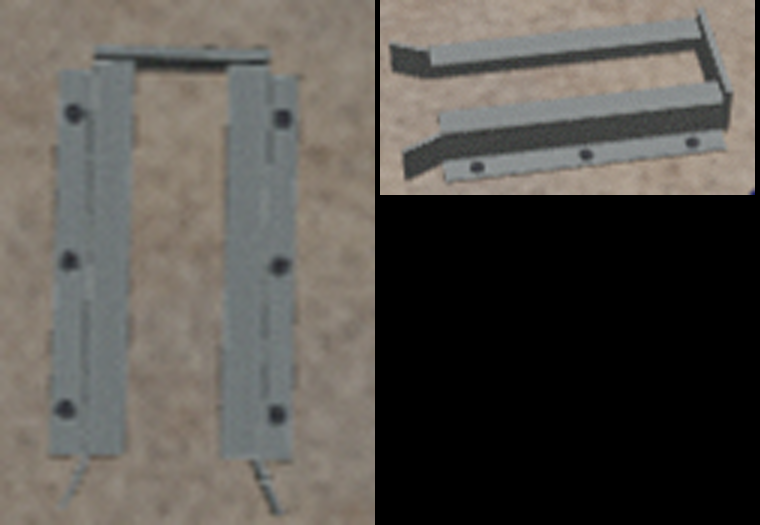

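The crops give the holder's rim and foot corners and the guide's lip inner edges in both views. I'll triangulate from those.

Run:
```python
from h import *
T,S=load('top0'),load('side0')
u=lambda p,ox,oy,k,x0=0:((p[0]-x0+.5)/k-.5+ox,(p[1]+.5)/k-.5+oy)
ht=lambda p:u(p,435,250,6); hs=lambda p:u(p,245,335,5,400)
rt=lambda p:u(p,305,175,5); rs=lambda p:u(p,265,225,3,380)
R=[tri(T,ht(a),S,hs(b)) for a,b in zip([(208,128),(330,174),(291,295),(163,248)],[(662,68),(628,205),(467,178),(512,42)])]
for p,e in R: print('rim',p.round(4),e.round(4))
P=np.array([r[0] for r in R]); print('cup c',P.mean(0))
for n,e in(('AB',P[1]-P[0]),('BC',P[2]-P[1]),('DC',P[2]-P[3]),('AD',P[3]-P[0])): print(n,np.linalg.norm(e),np.degrees(np.arctan2(e[1],e[0])))
ft=[plane(T,*ht(p),.008) for p in[(138,75),(60,280),(188,330)]]
fs=[plane(S,*hs(p),.008) for p in[(736,258),(430,357),(702,408)]]
print('foot top',np.round(ft,4),'side',np.round(fs,4)); print((ft[0]+ft[2])/2)
L=[tri(T,rt(a),S,rs(b)) for a,b in zip([(134,62),(124,455),(230,66),(220,457)],[(700,38),(430,66),(718,82),(440,113)])]
for p,e in L: print('lip',p.round(4),e.round(4))
Q=np.array([plane(T,*rt(a),.028) for a in[(134,62),(124,455),(230,66),(220,457)]]); print(Q.round(4))
print([np.degrees(np.arctan2(*(Q[i]-Q[i+1])[[1,0]])) for i in(0,2)])
print('stop top ends z36',[plane(T,*rt(p),.036).round(4) for p in[(95,50),(268,54)]])
print('side lip z28',[plane(S,*rs(p),.028).round(4) for p in[(700,38),(430,66),(718,82),(440,113)]])
D=plane(T,228,272,.008);print('disc',D)
```

```text
rim [ 0.4646 -0.2892  0.0988] 0.002
rim [ 0.4498 -0.3288  0.0987] 0.0023
rim [ 0.4102 -0.3147  0.1002] 0.0018
rim [ 0.4257 -0.2737  0.0988] 0.0025
cup c [ 0.43758374 -0.30159945  0.09913793]
AB 0.04234619972521259 -110.47050854051693
BC 0.04209396092216976 160.35064049098438
DC 0.04380155732642297 -110.6491563058772
AD 0.041933133190620614 158.39710790231288
foot top [[ 0.4832 -0.2939  0.008 ]
 [ 0.4094 -0.2647  0.008 ]
 [ 0.3917 -0.3104  0.008 ]] side [[ 0.484  -0.2952  0.008 ]
 [ 0.3936 -0.3108  0.008 ]
 [ 0.4669 -0.3394  0.008 ]]
[ 0.43740858 -0.30213001  0.008     ]
lip [ 0.6437 -0.0198  0.0268] 0.0006
lip [ 0.4748 -0.0157  0.0274] 0.0007
lip [ 0.6428 -0.0612  0.0283] 0.0028
lip [ 0.4749 -0.0565  0.0274] 0.0022
[[ 0.6431 -0.0198  0.028 ]
 [ 0.4745 -0.0156  0.028 ]
 [ 0.6415 -0.061   0.028 ]
 [ 0.4737 -0.0564  0.028 ]]
[np.float64(-1.399061112397056), np.float64(-1.5555459780908572)]
stop top ends z36 [array([ 0.6467, -0.0029,  0.036 ]), array([ 0.6452, -0.0766,  0.036 ])]
side lip z28 [array([ 0.6436, -0.021 ,  0.028 ]), array([ 0.4751, -0.0163,  0.028 ]), array([ 0.6444, -0.0609,  0.028 ]), array([ 0.4759, -0.0572,  0.028 ])]
disc [0.46034902 0.20366741 0.008     ]
```

Measured: 
- **Holder:** centre (0.4375, -0.302), foot axis about -21°, rim at z = 0.099.
- **Guide:** yaw about -1.5°, origin (0.559, -0.0385), home (0.604, -0.0395), lips at z = 0.028.

I'll grip across the holder's y sides, with tool y at -111°.

{"api": "servo_tool", "payload": {"dp": [[0.56,0.71,0],[0.56,0.71,0],[0.56,0.71,0],[0.56,0.71,0],[0.56,0.71,0]], "twist": [-0.114,-0.114,-0.114,-0.114,-0.114], "gripper": [-1,-1,-1,-1,-1]}}

```text
time_s: 0.72
eef_pos: [0.3261, -0.4446, 0.2312]
orientation: [[0.934, -0.356, -0.0], [-0.356, -0.934, 0.0], [-0.0, -0.0, -1.0]]
force: [-0.3, 0.2, 0.4]
grip_width: 0.0852
grasp_force: 0.0
```

{"api": "servo_tool", "payload": {"dp": [[0.56,0.71,-0.2],[0.56,0.71,-0.2],[0.56,0.71,-0.2],[0.56,0.71,-0.2],[0.56,0.71,-0.2],[0.56,0.71,-0.2]], "twist": [0,0,0,0,0,0], "gripper": [-1,-1,-1,-1,-1,-1]}}

```text
time_s: 1.48
eef_pos: [0.4371, -0.3052, 0.1916]
orientation: [[0.933, -0.361, 0.001], [-0.361, -0.933, -0.001], [0.001, 0.001, -1.0]]
force: [0.3, 0.0, 0.8]
grip_width: 0.0853
grasp_force: 0.0
```

{"api": "servo_tool", "payload": {"dp": [[0,0.01,-0.2],[0,0.01,-0.4],[0,0.01,-0.55],[0,0.01,-0.67],[0,0.01,-0.67],[0,0.01,-0.67]], "twist": [0,0,0,0,0,0], "gripper": [-1,-1,-1,-1,-1,-1]}}

```text
time_s: 2.22
eef_pos: [0.4377, -0.3027, 0.0581]
orientation: [[0.933, -0.36, 0.001], [-0.36, -0.933, -0.001], [0.002, 0.001, -1.0]]
force: [1.0, -0.1, -0.6]
grip_width: 0.0858
grasp_force: 0.0
```

{"api": "servo_tool", "payload": {"dp": [[0,0,0],[0,0,0],[0,0,0],[0,0,0],[0,0,0],[0,0,0],[0,0,0],[0,0,0]], "twist": [0,0,0,0,0,0,0,0], "gripper": [1,1,1,1,1,1,1,1], "grip_force": 50}}

```text
time_s: 3.22
eef_pos: [0.438, -0.3019, 0.0583]
orientation: [[0.933, -0.359, 0.001], [-0.359, -0.933, -0.001], [0.001, 0.001, -1.0]]
force: [-0.7, -0.4, 5.1]
grip_width: 0.0435
grasp_force: 50.8
```

{"api": "servo_tool", "payload": {"dp": [[0,0,0.2],[0,0,0.3],[-0.1,0.2,0.3],[-0.1,0.4,0.3],[-0.1,0.6,0.3],[-0.1,0.67,0.3],[-0.1,0.67,0.3],[-0.1,0.67,0.3]], "twist": [0,0,0.02,0.04,0.054,0.054,0.054,0.054], "gripper": [1,1,1,1,1,1,1,1]}}

```text
time_s: 4.22
eef_pos: [0.4186, -0.1688, 0.1174]
orientation: [[1.0, -0.029, 0.002], [-0.029, -1.0, -0.001], [0.002, 0.001, -1.0]]
force: [-0.5, 0.7, -2.9]
grip_width: 0.0435
grasp_force: 52.4
```

{"api": "servo_tool", "payload": {"dp": [[-0.05,0.2,0],[-0.09,0.4,0],[-0.09,0.6,0],[-0.09,0.67,0],[-0.09,0.67,0],[-0.09,0.67,0]], "twist": [0,0,0,0,0,0], "gripper": [1,1,1,1,1,1]}}

```text
time_s: 4.97
eef_pos: [0.4008, -0.0348, 0.1174]
orientation: [[1.0, -0.029, 0.002], [-0.029, -1.0, -0.001], [0.002, 0.001, -1.0]]
force: [0.3, 0.5, -2.4]
grip_width: 0.0434
grasp_force: 52.9
```

Run:
```python
from h import *
t=snap('top','top1');s=snap('side','side1')
A=np.zeros((520,790,3),np.uint8)
A[:480,:390]=cv2.resize(t['frame'][170:330,275:405],None,fx=3,fy=3)
b=cv2.resize(s['frame'][150:310,180:390],(394,300));A[:300,395:789]=b
cv2.imwrite('pics/c1.png',A); o=ctrl.get_obs(); print(o['eef_pos'],o['orientation'][:,1],o['grasp_force'],o['time_s'])
```

```text
[ 0.40039367 -0.03463522  0.11732811] [-2.99004124e-02 -9.99552746e-01  5.22928146e-04] 52.91181743144989 5.075
```

View pics/c1.png

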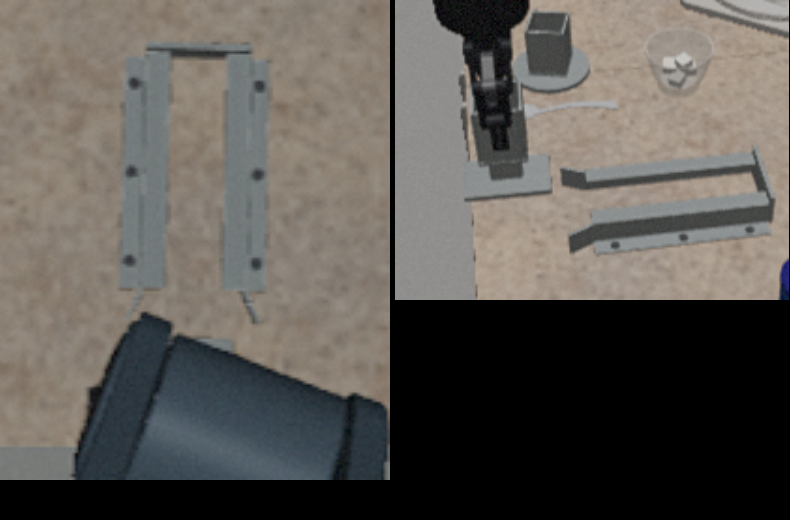

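The holder hangs upright and in line with the guide; its foot edge shows at about (215,343) in the top crop, just short of the flares. I'll lower it to about 4 mm above the counter and slide it in.

{"api": "servo_tool", "payload": {"dp": [[0,0,-0.15],[0,0,-0.25],[0,0,-0.275],[0,0,-0.275],[0,0,-0.275]], "twist": [0,0,0,0,0], "gripper": [1,1,1,1,1]}}

```text
time_s: 5.7
eef_pos: [0.4002, -0.0337, 0.0629]
orientation: [[1.0, -0.029, 0.001], [-0.029, -1.0, -0.001], [0.001, 0.001, -1.0]]
force: [-0.3, 0.2, -3.0]
grip_width: 0.0436
grasp_force: 52.8
```

{"api": "servo_tool", "payload": {"dp": [[0.1,-0.002,0],[0.2,-0.005,0],[0.3,-0.007,0],[0.4,-0.01,0],[0.4,-0.01,0]], "twist": [0,0,0,0,0], "gripper": [1,1,1,1,1]}}

```text
time_s: 6.32
eef_pos: [0.4819, -0.0359, 0.0632]
orientation: [[1.0, -0.028, 0.004], [-0.028, -1.0, -0.001], [0.004, 0.001, -1.0]]
force: [-0.3, 0.5, -3.2]
grip_width: 0.0432
grasp_force: 53.0
```

Run:
```python
from h import *
t=snap('top','top2');s=snap('side','side2')
A=np.zeros((520,790,3),np.uint8)
A[:480,:390]=cv2.resize(t['frame'][170:330,275:405],None,fx=3,fy=3)
b=cv2.resize(s['frame'][170:300,220:390],(394,301));A[:301,395:789]=b
cv2.imwrite('pics/c2.png',A); o=ctrl.get_obs(); print(o['eef_pos'],o['orientation'][:,1],o['grasp_force'],o['time_s'])
```

```text
[ 0.47851179 -0.03500664  0.06259944] [-2.78806945e-02 -9.99611214e-01 -2.95276675e-04] 52.95553386211395 6.425
```

View pics/c2.png

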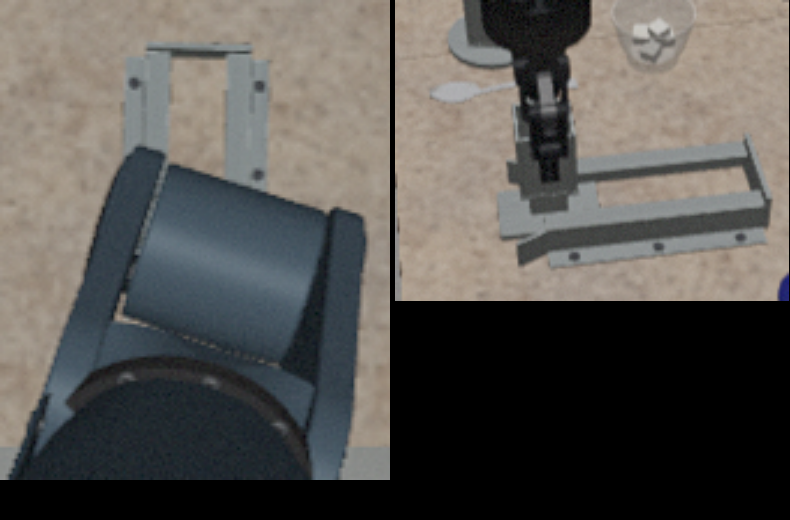

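The foot is inside the mouth: its leading edge is visible through the slot at about (598,195) in the side crop, there is no contact force, and the height is about 4 mm. I'll keep sliding.

{"api": "servo_tool", "payload": {"dp": [[0.12,-0.003,0],[0.24,-0.007,0],[0.36,-0.012,0],[0.48,-0.016,0],[0.55,-0.018,0],[0.55,-0.018,0]], "twist": [0,0,0,0,0,0], "gripper": [1,1,1,1,1,1]}}

```text
time_s: 7.18
eef_pos: [0.5894, -0.0389, 0.0622]
orientation: [[1.0, -0.028, -0.001], [-0.028, -1.0, 0.0], [-0.001, -0.0, -1.0]]
force: [-1.0, -0.2, -2.7]
grip_width: 0.0436
grasp_force: 52.9
```

{"api": "servo_tool", "payload": {"dp": [[0.02,0,0],[0.03,0,-0.01],[0.035,0,-0.017],[0.035,0,-0.02],[0.035,0,-0.02]], "twist": [0,0,0,0,0], "gripper": [1,1,1,1,1]}}

```text
time_s: 7.8
eef_pos: [0.5964, -0.0389, 0.0584]
orientation: [[1.0, -0.028, -0.0], [-0.028, -1.0, 0.0], [-0.0, -0.0, -1.0]]
force: [0.0, -0.3, -0.5]
grip_width: 0.0433
grasp_force: 53.1
```

{"api": "servo_tool", "payload": {"dp": [[0.01,0,0],[0.02,0,0],[0.03,0,0],[0.04,0,0],[0.04,0,0]], "twist": [0,0,0,0,0], "gripper": [1,1,1,1,1]}}

```text
time_s: 8.43
eef_pos: [0.6041, -0.0389, 0.0584]
orientation: [[1.0, -0.028, -0.001], [-0.028, -1.0, 0.0], [-0.001, -0.0, -1.0]]
force: [-2.9, -1.7, 0.9]
grip_width: 0.0437
grasp_force: 53.2
```

{"api": "servo_tool", "payload": {"dp": [[0.005,0,0],[0.01,0,0],[0.01,0,0]], "twist": [0,0,0], "gripper": [1,1,1]}}

```text
time_s: 8.8
eef_pos: [0.6044, -0.0389, 0.0585]
orientation: [[1.0, -0.027, -0.005], [-0.027, -1.0, 0.0], [-0.005, -0.0, -1.0]]
force: [-6.9, -1.9, 5.4]
grip_width: 0.0437
grasp_force: 53.6
```

The stop contact is felt (-6.9 N) at x = 0.604. I'll relax the push, open the gripper and rise.

{"api": "servo_tool", "payload": {"dp": [[-0.01,0,0],[-0.01,0,0],[-0.01,0,0],[-0.01,0,0],[-0.01,0,0],[-0.01,0,0],[-0.01,0,0],[-0.01,0,0]], "twist": [0,0,0,0,0,0,0,0], "gripper": [1,1,-1,-1,-1,-1,-1,-1]}}

```text
time_s: 9.8
eef_pos: [0.6047, -0.0389, 0.0583]
orientation: [[1.0, -0.028, 0.0], [-0.028, -1.0, 0.0], [0.0, -0.0, -1.0]]
force: [0.4, -0.3, 1.1]
grip_width: 0.0856
grasp_force: 0.0
```

{"api": "servo_tool", "payload": {"dp": [[0,0,0.15],[0,0,0.35],[0,0,0.55],[0,0,0.7],[-0.3,0,0.7],[-0.6,0,0.7],[-0.8,0,0.7],[-0.8,0,0.7]], "twist": [0,0,0,0,0,0,0,0], "gripper": [-1,-1,-1,-1,-1,-1,-1,-1]}}

```text
time_s: 10.8
eef_pos: [0.4408, -0.038, 0.1982]
orientation: [[1.0, -0.029, -0.003], [-0.029, -1.0, 0.001], [-0.004, -0.001, -1.0]]
force: [0.6, -0.6, -0.5]
grip_width: 0.0852
grasp_force: 0.0
```

Run:
```python
from h import *
t=snap('top','top3');s=snap('side','side3')
A=np.zeros((520,790,3),np.uint8)
A[:480,:390]=cv2.resize(t['frame'][170:330,275:405],None,fx=3,fy=3)
b=cv2.resize(s['frame'][170:300,230:400],(394,301));A[:301,395:789]=b
cv2.imwrite('pics/c3.png',A); o=ctrl.get_obs(); print(o['eef_pos'],o['grip_width'],o['time_s'])
```

```text
[ 0.44551721 -0.03928696  0.19884369] 0.08545432347742538 10.9
```

View pics/c3.png

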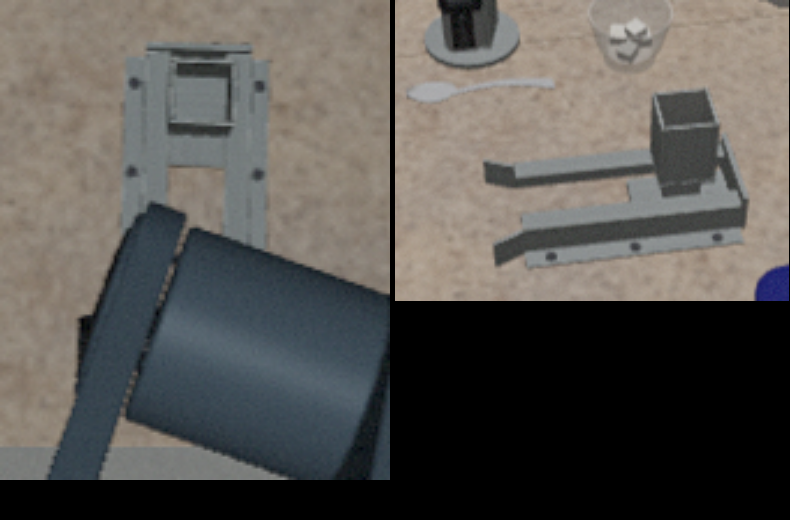

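The holder stands upright under the lips, centred, with its cup at about (201,95) in the top crop and the foot's rear edge at row 165. I'll check that edge against the expected 0.564 and then hand in.

Run:
```python
from h import *
x=plane(load('top3'),275+198/3,170+165/3,.008); print(x)
if abs(x[0]-.564)<.007: print(ctrl.job_done())
```

```text
[ 0.56329215 -0.04131723  0.008     ]
the job is handed in; nothing more can be done
None
```

The holder is upright in the guide, foot under the lips and against the end stop to within about 1 mm by the camera; the disc cup was not touched, and I handed the job in at about 11 s (no verdict shown).

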